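Reverse the strip-down row for reassembly

TASK

The four hold-down parts of the cold pot stand in the orange cups in the order in which they came off. Move them to the empty grey rack in the reverse order, ready for reassembly: the part that is leftmost in the cups goes into the rightmost well, the next into the well beside it, and so on, so that the rightmost part ends in the leftmost well. Each must stand upright on the floor of its own well, and none may be tipped over on the way.

Things in the scene. Friction and masses are not known exactly. Their poses are not given: they have to be found in the camera images.
- thumb_nut: round brass thumb nut standing upright: foot 34 mm across and 8 mm high, then a round body 26 mm across up to 50 mm, topped by a thin steel stud 8 mm across up to 66 mm. Loose. Origin at the centre of its underside, z up its axis. Starts in one of the orange cups, cup_thumb_nut.
- hex_standoff: six-sided steel standoff standing upright: round foot 32 mm across and 6 mm high, then a hexagon 24 mm across flats up to 58 mm with a dark hole in its top. Two of its flats face its own +x and -x. Loose. Origin at the centre of its underside, z up its axis. Starts in one of the orange cups, cup_hex_standoff.
- wing_nut: brass wing nut standing upright: foot 34 mm across and 8 mm high, round barrel 20 mm across up to 52 mm, and a flat wing 6 mm thick in x and 46 mm long in y, from 42 to 64 mm up. The barrel is best gripped across its own x. Loose. Origin at the centre of its underside, z up its axis. Starts in one of the orange cups, cup_wing_nut.
- clamp_block: plain rectangular aluminium block standing upright: 24 mm in x, 36 mm in y, 56 mm high, two dark holes in its top. Best gripped across its own x. Loose. Origin at the centre of its underside, z up its axis. Starts in one of the orange cups, cup_clamp_block.
- strip: Fixed dark steel strip, 70 mm in x, 276 mm in y, 4 mm thick, flat on the table; its y axis runs along the row of four orange cups on it, which have their centres at y = +99, +33, -33 and -99 mm. Origin at the centre of its underside. It is never turned more than about 20 degrees, so its +y end is the left end seen from the robot.
- cup_thumb_nut: Fixed square orange cup on the strip, 56 mm outside, 48 mm inside, 12 mm high with a 4 mm floor; the one in which the thumb nut starts (the cups look alike and their order along the strip changes). Origin at the centre of its underside, 4 mm over the table: things stand in it 8 mm over the table, its rim is 16 mm over the table.
- cup_hex_standoff: Fixed square orange cup on the strip, 56 mm outside, 48 mm inside, 12 mm high with a 4 mm floor; the one in which the hex standoff starts (the cups look alike and their order along the strip changes). Origin at the centre of its underside, 4 mm over the table: things stand in it 8 mm over the table, its rim is 16 mm over the table.
- cup_wing_nut: Fixed square orange cup on the strip, 56 mm outside, 48 mm inside, 12 mm high with a 4 mm floor; the one in which the wing nut starts (the cups look alike and their order along the strip changes). Origin at the centre of its underside, 4 mm over the table: things stand in it 8 mm over the table, its rim is 16 mm over the table.
- cup_clamp_block: Fixed square orange cup on the strip, 56 mm outside, 48 mm inside, 12 mm high with a 4 mm floor; the one in which the clamp block starts (the cups look alike and their order along the strip changes). Origin at the centre of its underside, 4 mm over the table: things stand in it 8 mm over the table, its rim is 16 mm over the table.
- rack: Fixed grey plastic rack, 70 mm in x, 276 mm in y, with a row of four square wells, empty at the start, with centres at y = +99, +33, -33 and -99 mm (x = 0), each 48 mm inside; the wells' floor is 8 mm and their rim 16 mm over the table. Origin at the centre of its underside. Never turned more than about 20 degrees, so its +y end is the left end seen from the robot.

How it is judged:
By the outcome, as a careful person would: the job done as asked, in the order asked, and still so for the second after the job is handed in, with the robot touching nothing.
It also fails if it takes over 122 s, if anything falls off the work surface, if the arm or the gripper's body presses on something with over 40 N, if the wrist force passes 120 N, or if a joint passes its speed limit or range.

ROBOT

A 6-joint arm with a two-finger parallel gripper is mounted at the origin on the work surface. World frame = base frame: x ahead of the robot, y to its left, z up, the work surface at z = 0. Lengths are in m, angles in rad, forces in N, time in s.
With the tool pointing down it reaches from about 0.425 to 0.95 m from the base axis. Payload 14.7 kg.
Tool frame: the origin (TCP) lies between the finger pads; the fingertips stand r.finger_overhang ahead of it and the grasp point (between the pads) lies 2 mm behind it (r.finger_overhang is the distance from the TCP to the fingertips, in m); z points along the fingers, y is the direction in which the jaws open and shut (so a half turn about z gives the same grasp; the last joint's range is limited). The gripper opens to 85 mm and grips with 20 to 120 N. Pads are 22 mm wide; open, the fingers measure 114 mm over their backs; the gripper's body (76 mm by 85 mm) begins 54 mm behind the grasp point. The pads swing forward as they close: fully open they stand 13 mm farther back than shut.
Start: joints at [1.137, 0.48, 1.596, -0, 1.065, -0.047], TCP at [0.245, 0.602, 0.248] pointing down, gripper open.
Joint ranges: [-2.75, 2.75], [-0.82, 2.05], [0.23, 2.67], [-1.56, 4.7], [0.09, 2.69], [-2.92, 2.92]. Speed limits (rad/s): [1.89, 1.89, 2.39, 3.01, 3.01, 3.01].

INTERFACE

Orientations are given as a unit quaternion [w, x, y, z].
In Python, from plant import r gives the robot as it stands.
- The arm moves only by the tool arm_command, never from a script. Its argument "motion" is a list of rows, each an object of numbers: "dx", "dy", "dz": the shift along the tool's x, y, z in mm; "ax", "ay", "az": the turn, a rotation vector about the tool's x, y, z in rad. A call has 1 to 20 rows; each row is the pose to reach, as a shift and turn from the pose measured when the call began, along the tool's axes at that moment; what a row does not reach only later rows make up. A row lasts 1/8 s, in which the tool goes at most 62.5 mm and 10.7 degrees, less where a joint would pass 70% of its speed; a pose out of reach is approached as far as the arm can. A call with a gripper value outside its range is refused whole. "grip" is the finger opening in mm, from 0 to 85.4, set as the call begins (left out, the last holds). The fingers move at their own pace and stop on an object; "newtons" is the grip in N (left out, the last holds). Time passes only in rows, so rows that repeat a pose let the fingers close. It gives the time, the measured TCP pose, the force and the opening at its end, in the units of the state.
- r.read_state(): the state, without advancing time (a new reading comes with each control period).
- r.capture(name): name is "scene" or "top" or "wrist"; returns (picture, depth): 480x640x3 uint8, red, green, blue; 480x640 float32, m along the optical axis (not along the pixel's ray), 0 where there is no reading.
- r.get_calibration(name): a dict with "mtx" (3x3 intrinsics, pixels), "rvec" (rotation vector, rad) and "tvec" (3), from world to camera coordinates, as OpenCV has them. Camera axes: x right, y down, z forward; pixel columns grow to the right and rows downward; lengths in m; the calibration is good to about 2 mm. A picture is of the moment at which its call begins: read the wrist's pose just before it. get_calibration takes no time and is no camera call; for the wrist camera it gives the pose at the moment of the call.
- r.sign_off(): hands the job in, once; it reports no verdict.
Trained networks look in the newest picture that a camera, given by its name, has taken for a name from the list of things; names that differ only in an ending like _2 or _b are one class to them, and where a whole thing is asked for, a point or a joint stands for the part that bears it (a point fixed in the world has none). Each returns a list of dicts, best first, with "score" (0 to 1); they miss things now and then, are a little off and sometimes report something else, mostly with a low value. They report only what shows in the picture. A call takes as long as a camera call.
- r.look_for(camera, label): "location" ([column, row] in pixels, amid what is visible of it).
- r.regions_of(camera, label): "pixels" (480x640 bool, what is visible of it) and "location" ([column, row] in pixels, amid what is visible of it).
The state is a dict: "t": time; "joint_positions": joint angles; "dq": joint speeds; "joint_torque": joint torques, N m; "ee_pos": TCP position; "tool_rot": TCP orientation; "ft_force": force on the tool from outside, world axes, zero at the start; "ft_torque": the same for the moment, N m; "grip_width": finger opening in m.
Only numpy, scipy, OpenCV 4.12 (cv2) and the standard library are available. Lean on these libraries where they do the work, as an engineer would, in place of code of your own. Each camera call takes 0.05 s, during which the arm holds its last target. There are 200 camera calls.

## Working session

There is one attempt and no reset: what is moved stays moved. The work goes in short steps, Python scripts to look and compute and a tool call to move; the robot and the scene stay as the last step left them, time stands still between calls to the robot, and variables do not carry over. Pictures are saved under pics/ and viewed, about 12 in all and at most 16, crops included, and the job is handed in when it is done.

Besides the shell and the picture viewer there is one more tool, called by a JSON object that holds its "method" and its "body". arm_command: Moves the arm, as the interface text tells. Its arguments: {"type":"object","properties":{"motion":{"type":"array"},"grip":{"type":"number"},"newtons":{"type":"number"}},"required":["motion"]}

```bash
mkdir -p pics; ls; cat > h.py <<'E'
import numpy as np,cv2
from plant import r
from scipy.spatial.transform import Rotation as R
def save(img,n): cv2.imwrite('pics/'+n,img[:,:,::-1])
def world(cam,d,uv=None):
    c=r.get_calibration(cam);K=np.array(c['mtx']);Rm=cv2.Rodrigues(np.array(c['rvec'],float))[0];t=np.array(c['tvec']).ravel()
    v,u=np.mgrid[:480,:640]
    p=np.stack([(u-K[0,2])/K[0,0]*d,(v-K[1,2])/K[1,1]*d,d],-1)
    return (p-t)@Rm
E
python3 - <<'E'
from h import *
s=r.read_state();print(s,r.finger_overhang)
for n in('top','scene'):
    im,d=r.capture(n);save(im,n+'0.png');np.save(n+'.npy',d);np.save(n+'i.npy',im)
    c=r.get_calibration(n);print(n,c)
    for l in('thumb_nut','hex_standoff','wing_nut','clamp_block','strip','rack'):
        W=world(n,d)
        for q in r.regions_of(n,l)[:2]:
            P=W[q['pixels']&(d>0)];print(l,round(q['score'],2),np.round(q['location']),P.shape[0],np.round(np.median(P,0),3),np.round(P[:,2].max(),3))
E
```

```text
pics
{'t': 0.0, 'joint_positions': array([ 1.13738180e+00,  4.80809271e-01,  1.59687458e+00, -4.45092917e-05,
        1.06505820e+00, -4.66219572e-02]), 'dq': array([ 2.05536068e-03, -3.35354736e-05,  1.30670446e-03,  5.22596343e-05,
       -1.67203337e-03, -3.03975170e-04]), 'joint_torque': array([ 3.00529275e-03, -9.50635457e+01, -4.30213845e+01,  3.55490865e-04,
        1.13303005e-02,  5.94515200e-06]), 'ee_pos': array([0.24504061, 0.60163435, 0.24768674]), 'tool_rot': array([-1.17712766e-04,  1.92182343e-01,  9.81359066e-01, -5.62850079e-04]), 'ft_force': array([ 0.05549845,  0.82724967, -0.57546599]), 'ft_torque': array([-0.02669208, -0.06212473, -0.03064972]), 'grip_width': 0.08555322498978278} 0.017
top {'mtx': array([[439.19166666,   0.        , 315.42263871],
       [  0.        , 439.19166666, 245.7417552 ],
       [  0.        ,   0.        ,   1.        ]]), 'rvec': array([ 2.1800839 , -2.18353777,  0.18532582]), 'tvec': array([-0.01653973,  0.54511911,  0.6983639 ])}
thumb_nut 0.62 [443. 241.] 398 [ 0.555 -0.226  0.054] 0.077
hex_standoff 0.82 [479. 246.] 446 [ 0.541 -0
[... 369 characters left out ...]
0.021
scene {'mtx': array([[481.09981065,   0.        , 319.92602411],
       [  0.        , 481.09981065, 245.63193755],
       [  0.        ,   0.        ,   1.        ]]), 'rvec': array([ 1.24809017,  2.1061398 , -1.06951625]), 'tvec': array([ 0.26650541, -0.23249291,  1.38623312])}
thumb_nut 0.82 [226. 231.] 362 [ 0.567 -0.229  0.034] 0.073
hex_standoff 0.66 [208. 219.] 327 [ 0.552 -0.288  0.04 ] 0.068
wing_nut 0.56 [269. 253.] 460 [ 0.596 -0.098  0.044] 0.072
clamp_block 0.66 [245. 238.] 485 [ 0.583 -0.162  0.043] 0.066
clamp_block 0.43 [222. 241.] 255 [ 0.579 -0.233  0.011] 0.03
strip 0.94 [248. 267.] 480 [ 0.604 -0.139  0.003] 0.007
rack 0.93 [418. 315.] 4368 [0.582 0.217 0.008] 0.019
```

```bash
python3 - <<'E'
from h import *
im=np.load('topi.npy');d=np.load('top.npy')
save(cv2.resize(im[140:340,90:540],None,fx=1.75,fy=1.75,interpolation=cv2.INTER_CUBIC),'topcrop.png')
W=world('top',d)
# rack: fit rim pixels
hsv=cv2.cvtColor(im,cv2.COLOR_RGB2HSV)
m=r.regions_of('top','rack')[0]['pixels']
P=W[m&(d>0)]; rm=P[(P[:,2]>.004)&(P[:,2]<.025)]
b=cv2.minAreaRect((rm[:,:2]*1000).astype(np.float32));print('rack',b)
o=(hsv[...,0]<18)&(hsv[...,1]>130)&(hsv[...,2]>60)&(W[...,2]>.012)&(W[...,2]<.022)
P=W[o];print(o.sum(),'cups',cv2.minAreaRect((P[:,:2]*1000).astype(np.float32)))
# objects top
z=W[...,2];t=(z>.04)&(z<.09)&(W[...,0]>.45)&(W[...,0]<.7)&(W[...,1]<-.02)&(W[...,1]>-.4)
n,l,st,c=cv2.connectedComponentsWithStats(t.astype(np.uint8))
for i in range(1,n):
    if st[i,4]<60: continue
    P=W[l==i];h=np.percentile(P[:,2],97);Q=P[P[:,2]>h-.006]
    print(st[i,4],np.round(h,3),len(Q),cv2.minAreaRect((Q[:,:2]*1000).astype(np.float32)))
E
```

```text
rack ((572.3905029296875, 200.0279083251953), (275.7753601074219, 70.09534454345703), 75.20695495605469)
2082 cups ((564.2117919921875, -195.73324584960938), (221.61428833007812, 733.5416259765625), 31.520719528198242)
367 0.062 157 ((672.5900268554688, -361.7431640625), (74.03154754638672, 23.387710571289062), 62.0637092590332)
229 0.074 112 ((589.3827514648438, -100.62970733642578), (6.0618367195129395, 44.23717498779297), 8.979116439819336)
411 0.067 323 ((571.4287719726562, -168.69073486328125), (36.456050872802734, 24.001523971557617), 79.72551727294922)
255 0.075 25 ((556.8351440429688, -232.55911254882812), (7.379146099090576, 7.503174781799316), 69.65228271484375)
297 0.069 201 ((542.3565673828125, -293.0469055175781), (24.330360412597656, 26.690998077392578), 45.05995178222656)
```

View pics/topcrop.png

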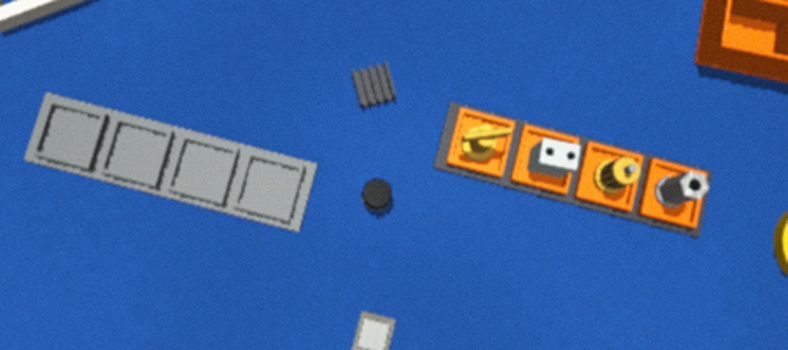

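The picture shows, from left to right in the cups, the wing nut (crop 485,140), clamp block (555,155), thumb nut (615,175) and hex standoff (685,188). The empty rack is at the left. So the targets are wing → rightmost well, clamp → next, thumb → next, hex → leftmost. The measured sizes match those given.

```bash
cat >> h.py <<'E'
def go(name,x,y,z,yaw):
    "shift (mm) and turn (rad) in tool axes to TCP x,y,z with the jaw axis at yaw deg"
    s=r.read_state();q=s['tool_rot'];A=R.from_quat([q[1],q[2],q[3],q[0]]);p=s['ee_pos']
    a=np.radians(yaw);Y=np.array([np.cos(a),np.sin(a),0]);Z=np.array([0,0,-1.]);best=None
    for sg in(1,-1):
        B=R.from_matrix(np.stack([np.cross(sg*Y,Z),sg*Y,Z],1));v=(A.inv()*B).as_rotvec()
        if best is None or np.linalg.norm(v)<np.linalg.norm(best):best=v
    d=A.inv().apply(np.array([x,y,z])-p)*1000
    print(name,'d',np.round(d,1),'a',np.round(best,3))
E
python3 -c "
from h import *
go('wing above',.5894,-.1006,.15,9)
go('wing yaw-14',.5894,-.1006,.15,-14)"
```

```text
wing above d [-583.8 -520.8   98.3] a [0.    0.    1.027]
wing yaw-14 d [-583.8 -520.8   98.3] a [0.    0.    1.428]
```

{"method": "arm_command", "body": {"motion": [{"dx":-584,"dy":-521,"dz":68,"az":1.027},{"dx":-584,"dy":-521,"dz":68,"az":1.027},{"dx":-584,"dy":-521,"dz":68,"az":1.027},{"dx":-584,"dy":-521,"dz":68,"az":1.027},{"dx":-584,"dy":-521,"dz":68,"az":1.027},{"dx":-584,"dy":-521,"dz":68,"az":1.027},{"dx":-584,"dy":-521,"dz":68,"az":1.027},{"dx":-584,"dy":-521,"dz":68,"az":1.027},{"dx":-584,"dy":-521,"dz":68,"az":1.027},{"dx":-584,"dy":-521,"dz":68,"az":1.027},{"dx":-584,"dy":-521,"dz":68,"az":1.027},{"dx":-584,"dy":-521,"dz":68,"az":1.027},{"dx":-584,"dy":-521,"dz":68,"az":1.027},{"dx":-584,"dy":-521,"dz":68,"az":1.027},{"dx":-584,"dy":-521,"dz":68,"az":1.027},{"dx":-584,"dy":-521,"dz":68,"az":1.027},{"dx":-584,"dy":-521,"dz":68,"az":1.027},{"dx":-584,"dy":-521,"dz":68,"az":1.027},{"dx":-584,"dy":-521,"dz":68,"az":1.027},{"dx":-584,"dy":-521,"dz":68,"az":1.027}], "grip": 85, "newtons": 40}}

```text
validation failed for argument at $.mo...
```

```bash
python3 - <<'E'
from h import *
W0=r.read_state();print(W0['t'],W0['ee_pos'],W0['joint_positions'])
C=r.get_calibration('wrist');im,d=r.capture('wrist')
r.get_calibration_=None if False else None
E
python3 - <<'E'
from h import *
im,d=r.capture('wrist');save(im,'w0.png');W=world('wrist',d)
z=W[...,2];t=(z>.045)&(z<.1)&(W[...,1]<-.02)&(W[...,1]>-.4)&(W[...,0]<.65)
n,l,st,c=cv2.connectedComponentsWithStats(t.astype(np.uint8))
for i in range(1,n):
    if st[i,4]<200: continue
    P=W[l==i];h=np.percentile(P[:,2],97);Q=P[P[:,2]>h-.005]
    print(st[i],np.round(h,3),cv2.minAreaRect((Q[:,:2]*1000).astype(np.float32)))
go('down',.5894,-.1006,.043,9)
E
```

```text
0.75 [0.24518758 0.60197319 0.24832542] [ 1.13738546e+00  4.80156650e-01  1.59629806e+00 -2.34347011e-05
  1.06511897e+00 -4.65827363e-02]
down d [-583.8 -520.9  205.3] a [ 0.    -0.     1.027]
```

View pics/w0.png

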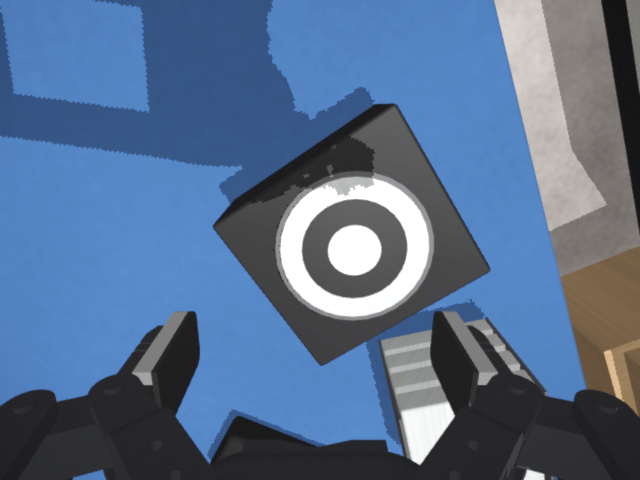

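The move was refused, so that wrist view is from the start pose. I'll give all six fields per row.

{"method": "arm_command", "body": {"motion": [{"dx":-584,"dy":-521,"dz":68,"ax":0,"ay":0,"az":1.027}], "grip": 85, "newtons": 40}}

```text
t: 0.98
ee_pos: [0.2721, 0.5482, 0.2429]
tool_rot: [0.0, 0.283, 0.959, 0.001]
ft_force: [1.3, -0.8, -0.2]
grip_width: 0.085
```

```bash
python3 -c "
from h import *
go('wing above',.5894,-.1006,.18,9)"
```

```text
wing above d [-618.9 -372.6   61.7] a [ 0.002 -0.002  0.84 ]
```

{"method": "arm_command", "body": {"motion": [{"dx":-619,"dy":-373,"dz":62,"ax":0,"ay":0,"az":0.84},{"dx":-619,"dy":-373,"dz":62,"ax":0,"ay":0,"az":0.84},{"dx":-619,"dy":-373,"dz":62,"ax":0,"ay":0,"az":0.84},{"dx":-619,"dy":-373,"dz":62,"ax":0,"ay":0,"az":0.84},{"dx":-619,"dy":-373,"dz":62,"ax":0,"ay":0,"az":0.84},{"dx":-619,"dy":-373,"dz":62,"ax":0,"ay":0,"az":0.84},{"dx":-619,"dy":-373,"dz":62,"ax":0,"ay":0,"az":0.84},{"dx":-619,"dy":-373,"dz":62,"ax":0,"ay":0,"az":0.84},{"dx":-619,"dy":-373,"dz":62,"ax":0,"ay":0,"az":0.84},{"dx":-619,"dy":-373,"dz":62,"ax":0,"ay":0,"az":0.84},{"dx":-619,"dy":-373,"dz":62,"ax":0,"ay":0,"az":0.84},{"dx":-619,"dy":-373,"dz":62,"ax":0,"ay":0,"az":0.84},{"dx":-619,"dy":-373,"dz":62,"ax":0,"ay":0,"az":0.84},{"dx":-619,"dy":-373,"dz":62,"ax":0,"ay":0,"az":0.84},{"dx":-619,"dy":-373,"dz":62,"ax":0,"ay":0,"az":0.84},{"dx":-619,"dy":-373,"dz":62,"ax":0,"ay":0,"az":0.84}]}}

```text
t: 2.98
ee_pos: [0.5891, -0.1001, 0.1799]
tool_rot: [-0.0, 0.649, 0.761, 0.001]
ft_force: [0.2, -0.8, -0.2]
grip_width: 0.0847
```

```bash
cat > look.py <<'E'
from h import *
import sys
im,d=r.capture('wrist');save(im,sys.argv[1]);W=world('wrist',d)
z=W[...,2];t=(z>.045)&(z<.1)&(W[...,1]<-.02)&(W[...,1]>-.4)&(W[...,0]<.65)
n,l,st,c=cv2.connectedComponentsWithStats(t.astype(np.uint8))
for i in range(1,n):
    if st[i,4]<200: continue
    P=W[l==i];h=np.percentile(P[:,2],97);Q=P[P[:,2]>h-.005]
    print(st[i],np.round(h,3),cv2.minAreaRect((Q[:,:2]*1000).astype(np.float32)))
s=r.read_state();print(s['t'],s['ee_pos'])
E
python3 look.py w1.png;python3 -c "
from h import *
go('down',.5894,-.1006,.043,9)"
```

```text
[ 298  200   32   77 1272] 0.073 ((588.2467041015625, -99.60838317871094), (5.6259331703186035, 45.51545333862305), 8.815251350402832)
[ 249  290   49   64 2075] 0.065 ((570.5449829101562, -167.43917846679688), (36.654884338378906, 24.10511016845703), 78.8741455078125)
[ 226  371   37   46 1235] 0.074 ((556.0001831054688, -231.42318725585938), (8.02519416809082, 7.89371395111084), 84.9574203491211)
[202 431  35  34 763] 0.066 ((540.4256591796875, -282.9247741699219), (16.05649757385254, 11.66334056854248), 33.02633285522461)
3.025 [ 0.58919401 -0.10027008  0.17990843]
down d [ -0.6  -0.  136.9] a [ 0.001 -0.002  0.001]
```

View pics/w1.png

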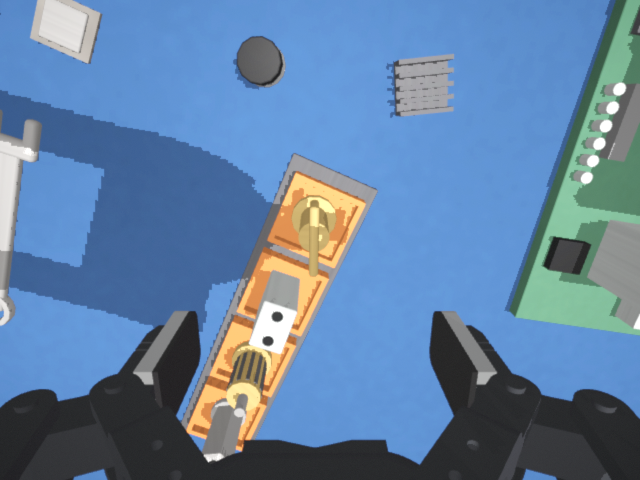

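Wrist and top measurements agree to about 1 mm, and the wing lies square to the jaws. Descending.

{"method": "arm_command", "body": {"motion": [{"dx":0,"dy":-1,"dz":50,"ax":0,"ay":0,"az":0},{"dx":0,"dy":-1,"dz":100,"ax":0,"ay":0,"az":0},{"dx":0,"dy":-1,"dz":125,"ax":0,"ay":0,"az":0},{"dx":0,"dy":-1,"dz":137,"ax":0,"ay":0,"az":0},{"dx":0,"dy":-1,"dz":137,"ax":0,"ay":0,"az":0},{"dx":0,"dy":-1,"dz":137,"ax":0,"ay":0,"az":0}]}}

```text
t: 3.78
ee_pos: [0.5891, -0.1002, 0.0441]
tool_rot: [0.0, 0.649, 0.761, 0.002]
ft_force: [0.4, -0.4, 1.2]
grip_width: 0.0852
```

{"method": "arm_command", "body": {"motion": [{"dx":0,"dy":0,"dz":0,"ax":0,"ay":0,"az":0},{"dx":0,"dy":0,"dz":0,"ax":0,"ay":0,"az":0},{"dx":0,"dy":0,"dz":0,"ax":0,"ay":0,"az":0},{"dx":0,"dy":0,"dz":0,"ax":0,"ay":0,"az":0},{"dx":0,"dy":0,"dz":0,"ax":0,"ay":0,"az":0},{"dx":0,"dy":0,"dz":0,"ax":0,"ay":0,"az":0},{"dx":0,"dy":0,"dz":0,"ax":0,"ay":0,"az":0},{"dx":0,"dy":0,"dz":0,"ax":0,"ay":0,"az":0}], "grip": 5, "newtons": 40}}

```text
t: 4.78
ee_pos: [0.5892, -0.1002, 0.0443]
tool_rot: [0.0, 0.649, 0.761, 0.002]
ft_force: [-1.7, -0.0, 5.7]
grip_width: 0.0188
```

{"method": "arm_command", "body": {"motion": [{"dx":0,"dy":0,"dz":-20,"ax":0,"ay":0,"az":0},{"dx":0,"dy":0,"dz":-50,"ax":0,"ay":0,"az":0},{"dx":0,"dy":0,"dz":-90,"ax":0,"ay":0,"az":0},{"dx":0,"dy":0,"dz":-110,"ax":0,"ay":0,"az":0},{"dx":0,"dy":0,"dz":-110,"ax":0,"ay":0,"az":0}]}}

```text
t: 5.4
ee_pos: [0.5897, -0.1006, 0.1556]
tool_rot: [0.002, 0.649, 0.761, 0.002]
ft_force: [0.2, 0.5, -1.3]
grip_width: 0.0189
```

```bash
python3 -c "
from h import *
print(r.read_state()['grip_width'])
go('well -99',.5471,.1043,.130,-14.8)"
```

```text
0.01885077337351333
well -99 d [209.1 -10.   25.6] a [ 0.005 -0.002  0.416]
```

{"method": "arm_command", "body": {"motion": [{"dx":35,"dy":-2,"dz":5,"ax":0,"ay":0,"az":0.07},{"dx":70,"dy":-3,"dz":10,"ax":0,"ay":0,"az":0.14},{"dx":105,"dy":-5,"dz":15,"ax":0,"ay":0,"az":0.21},{"dx":140,"dy":-7,"dz":20,"ax":0,"ay":0,"az":0.28},{"dx":175,"dy":-8,"dz":25,"ax":0,"ay":0,"az":0.35},{"dx":209,"dy":-10,"dz":26,"ax":0.005,"ay":0,"az":0.416},{"dx":209,"dy":-10,"dz":26,"ax":0.005,"ay":0,"az":0.416},{"dx":209,"dy":-10,"dz":26,"ax":0.005,"ay":0,"az":0.416},{"dx":209,"dy":-10,"dz":26,"ax":0.005,"ay":0,"az":0.416}]}}

```text
t: 6.52
ee_pos: [0.547, 0.1035, 0.1292]
tool_rot: [-0.001, 0.792, 0.61, 0.0]
ft_force: [-0.5, -0.3, -1.2]
grip_width: 0.0189
```

```bash
python3 - <<'E'
from h import *
im,d=r.capture('wrist');save(im,'w2.png');np.save('w2d.npy',d)
W=world('wrist',d);s=r.read_state();print(s['ee_pos'],s['grip_width'])
# rack outline from the wrist
m=r.regions_of('wrist','rack');print(len(m))
P=W[m[0]['pixels']&(d>0)];P=P[(P[:,2]>.004)&(P[:,2]<.025)]
print(cv2.minAreaRect((P[:,:2]*1000).astype(np.float32)))
go('down',.5471,.1043,.0455,-14.8)
E
```

```text
[0.5471496  0.10346024 0.12934801] 0.01910351022216745
1
((557.7427978515625, 151.82763671875), (172.32687377929688, 69.61477661132812), 75.29727935791016)
down d [ 0.6 -0.3 84. ] a [-0.    -0.002 -0.001]
```

View pics/w2.png

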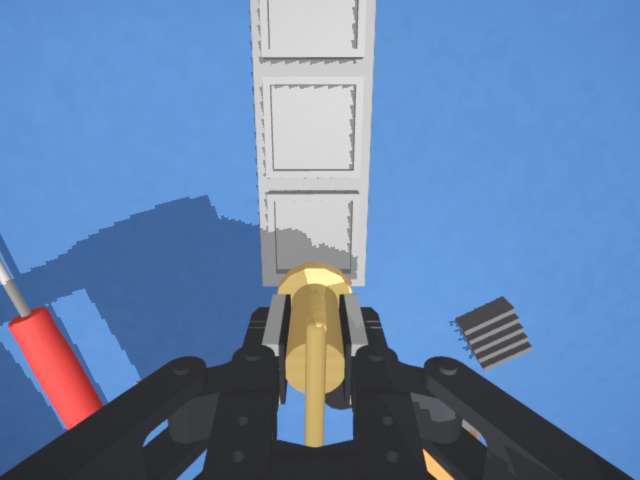

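Wrist view: wing nut upright in the jaws, jaws square to the rack, well reading within 2 mm of the top camera's. Lowering.

{"method": "arm_command", "body": {"motion": [{"dx":2,"dy":-1,"dz":25,"ax":0,"ay":0,"az":0},{"dx":2,"dy":-1,"dz":50,"ax":0,"ay":0,"az":0},{"dx":2,"dy":-1,"dz":68,"ax":0,"ay":0,"az":0},{"dx":2,"dy":-1,"dz":78,"ax":0,"ay":0,"az":0},{"dx":2,"dy":-1,"dz":85,"ax":0,"ay":0,"az":0},{"dx":2,"dy":-1,"dz":85,"ax":0,"ay":0,"az":0},{"dx":2,"dy":-1,"dz":85,"ax":0,"ay":0,"az":0}]}}

```text
t: 7.5
ee_pos: [0.547, 0.1059, 0.0448]
tool_rot: [-0.0, 0.792, 0.61, 0.001]
ft_force: [-0.2, 0.4, -1.8]
grip_width: 0.0188
```

{"method": "arm_command", "body": {"motion": [{"dx":0,"dy":0,"dz":0,"ax":0,"ay":0,"az":0},{"dx":0,"dy":0,"dz":0,"ax":0,"ay":0,"az":0},{"dx":0,"dy":0,"dz":0,"ax":0,"ay":0,"az":0},{"dx":0,"dy":0,"dz":0,"ax":0,"ay":0,"az":0},{"dx":0,"dy":0,"dz":0,"ax":0,"ay":0,"az":0},{"dx":0,"dy":0,"dz":0,"ax":0,"ay":0,"az":0}], "grip": 85}}

```text
t: 8.25
ee_pos: [0.547, 0.1059, 0.0448]
tool_rot: [-0.0, 0.792, 0.61, 0.001]
ft_force: [-0.9, -0.2, 1.2]
grip_width: 0.0851
```

{"method": "arm_command", "body": {"motion": [{"dx":0,"dy":0,"dz":-15,"ax":0,"ay":0,"az":0},{"dx":0,"dy":0,"dz":-45,"ax":0,"ay":0,"az":0},{"dx":0,"dy":0,"dz":-90,"ax":0,"ay":0,"az":0},{"dx":0,"dy":0,"dz":-110,"ax":0,"ay":0,"az":0},{"dx":0,"dy":0,"dz":-110,"ax":0,"ay":0,"az":0}]}}

```text
t: 8.88
ee_pos: [0.548, 0.1058, 0.1572]
tool_rot: [0.001, 0.792, 0.61, 0.002]
ft_force: [-0.6, -0.2, -0.1]
grip_width: 0.0848
```

```bash
python3 - <<'E'
from h import *
print(r.read_state()['t'],r.read_state()['ft_force'])
go('clamp',.571,-.168,.15,-10.7)
im,d=r.capture('top');save(cv2.resize(im[140:340,90:540],None,fx=1.75,fy=1.75),'t1.png')
E
```

```text
8.875 [-0.6348077  -0.20841704 -0.09170604]
clamp d [-258.9   92.3    6.8] a [ 0.004 -0.003 -0.072]
```

View pics/t1.png

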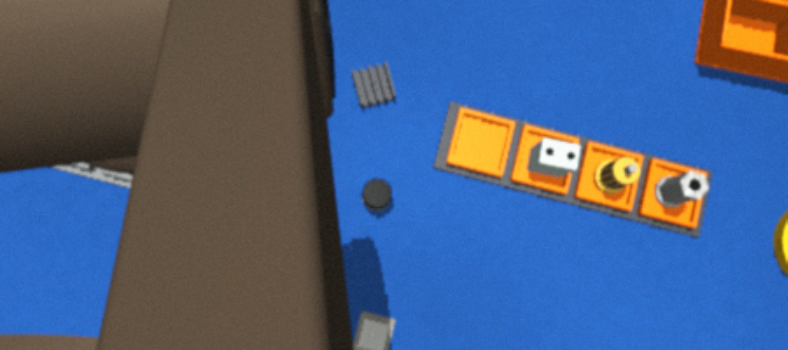

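The arm hides the rack; the wing cup (480,140) is empty and the other three parts are untouched. On to the clamp block.

{"method": "arm_command", "body": {"motion": [{"dx":-50,"dy":18,"dz":0,"ax":0,"ay":0,"az":0},{"dx":-105,"dy":37,"dz":2,"ax":0,"ay":0,"az":-0.03},{"dx":-160,"dy":57,"dz":4,"ax":0,"ay":0,"az":-0.05},{"dx":-215,"dy":76,"dz":6,"ax":0,"ay":0,"az":-0.072},{"dx":-259,"dy":92,"dz":7,"ax":0.004,"ay":-0.003,"az":-0.072},{"dx":-259,"dy":92,"dz":7,"ax":0.004,"ay":-0.003,"az":-0.072},{"dx":-259,"dy":92,"dz":7,"ax":0.004,"ay":-0.003,"az":-0.072},{"dx":-259,"dy":92,"dz":7,"ax":0.004,"ay":-0.003,"az":-0.072}]}}

```text
t: 9.93
ee_pos: [0.5696, -0.167, 0.1481]
tool_rot: [-0.001, 0.77, 0.638, -0.001]
ft_force: [0.1, -0.3, -0.1]
grip_width: 0.0849
```

```bash
python3 - <<'E'
from h import *
go('clamp',.571,-.168,.043,-10.7)
im,d=r.capture('top');np.save('top.npy',d);save(cv2.resize(im[140:340,90:540],None,fx=1.75,fy=1.75),'t2.png')
W=world('top',d);t=(W[...,2]>.055)&(W[...,2]<.1)&(W[...,1]>.05)&(W[...,1]<.15)&(W[...,0]>.5)&(W[...,0]<.6)
print(t.sum(),np.round(W[t].mean(0),4),W[t][:,2].max())
E
```

```text
clamp d [ -0.7   1.8 105.1] a [-0.003  0.     0.001]
210 [0.5469 0.1045 0.0671] 0.07620869070684935
```

View pics/t2.png

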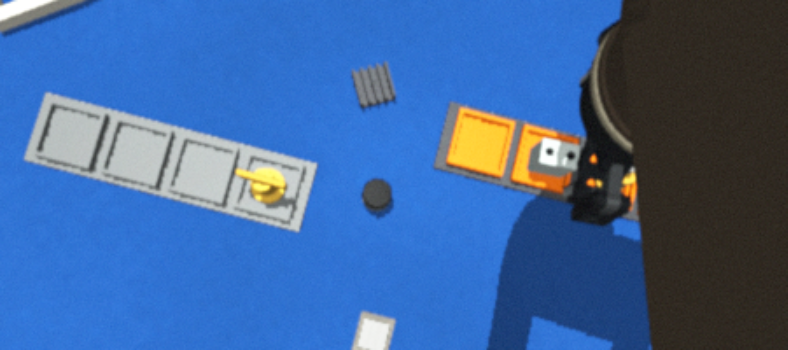

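The wing nut stands upright in the rightmost well (crop 265,185), top at 75 mm, centred to about 1 mm. Grasping the clamp block.

{"method": "arm_command", "body": {"motion": [{"dx":-1,"dy":2,"dz":40,"ax":0,"ay":0,"az":0},{"dx":-1,"dy":2,"dz":75,"ax":0,"ay":0,"az":0},{"dx":-1,"dy":2,"dz":97,"ax":0,"ay":0,"az":0},{"dx":-1,"dy":2,"dz":105,"ax":0,"ay":0,"az":0},{"dx":-1,"dy":2,"dz":105,"ax":0,"ay":0,"az":0},{"dx":-1,"dy":2,"dz":105,"ax":0,"ay":0,"az":0}]}}

```text
t: 10.72
ee_pos: [0.5719, -0.1683, 0.0442]
tool_rot: [-0.0, 0.769, 0.639, -0.001]
ft_force: [-0.4, 0.1, 1.0]
grip_width: 0.0851
```

{"method": "arm_command", "body": {"motion": [{"dx":0,"dy":0,"dz":0,"ax":0,"ay":0,"az":0},{"dx":0,"dy":0,"dz":0,"ax":0,"ay":0,"az":0},{"dx":0,"dy":0,"dz":0,"ax":0,"ay":0,"az":0},{"dx":0,"dy":0,"dz":0,"ax":0,"ay":0,"az":0},{"dx":0,"dy":0,"dz":0,"ax":0,"ay":0,"az":0},{"dx":0,"dy":0,"dz":0,"ax":0,"ay":0,"az":0},{"dx":0,"dy":0,"dz":0,"ax":0,"ay":0,"az":0},{"dx":0,"dy":0,"dz":0,"ax":0,"ay":0,"az":0}], "grip": 10}}

```text
t: 11.72
ee_pos: [0.572, -0.1683, 0.0444]
tool_rot: [-0.0, 0.769, 0.639, -0.0]
ft_force: [-1.4, 0.5, 5.1]
grip_width: 0.0236
```

{"method": "arm_command", "body": {"motion": [{"dx":0,"dy":0,"dz":-20,"ax":0,"ay":0,"az":0},{"dx":0,"dy":0,"dz":-50,"ax":0,"ay":0,"az":0},{"dx":0,"dy":0,"dz":-90,"ax":0,"ay":0,"az":0},{"dx":0,"dy":0,"dz":-110,"ax":0,"ay":0,"az":0},{"dx":0,"dy":0,"dz":-110,"ax":0,"ay":0,"az":0}]}}

```text
t: 12.35
ee_pos: [0.5729, -0.1686, 0.1558]
tool_rot: [0.001, 0.769, 0.639, 0.0]
ft_force: [0.1, -0.3, -1.8]
grip_width: 0.0236
```

```bash
python3 -c "
from h import *
print(r.read_state()['grip_width'])
go('well -33',.5635,.169,.15,-14.8)"
```

```text
0.023631837873563138
well -33 d [330.1 -71.4   5.3] a [0.002 0.001 0.073]
```

{"method": "arm_command", "body": {"motion": [{"dx":41,"dy":-9,"dz":0,"ax":0,"ay":0,"az":0},{"dx":82,"dy":-18,"dz":1,"ax":0,"ay":0,"az":0.02},{"dx":124,"dy":-27,"dz":2,"ax":0,"ay":0,"az":0.03},{"dx":165,"dy":-36,"dz":3,"ax":0,"ay":0,"az":0.04},{"dx":206,"dy":-45,"dz":4,"ax":0,"ay":0,"az":0.05},{"dx":248,"dy":-54,"dz":5,"ax":0,"ay":0,"az":0.06},{"dx":290,"dy":-63,"dz":5,"ax":0,"ay":0,"az":0.073},{"dx":330,"dy":-71,"dz":5,"ax":0,"ay":0,"az":0.073},{"dx":330,"dy":-71,"dz":5,"ax":0,"ay":0,"az":0.073},{"dx":330,"dy":-71,"dz":5,"ax":0,"ay":0,"az":0.073},{"dx":330,"dy":-71,"dz":5,"ax":0,"ay":0,"az":0.073}]}}

```text
t: 13.72
ee_pos: [0.5637, 0.1679, 0.1498]
tool_rot: [0.001, 0.793, 0.61, -0.0]
ft_force: [-0.1, 0.9, -0.8]
grip_width: 0.0236
```

```bash
python3 -c "
from h import *
im,d=r.capture('wrist');save(im,'w3.png')
print(r.read_state()['grip_width'])
go('well -33',.5635,.169,.0448,-14.8)"
```

```text
0.023360572035453084
well -33 d [  1.1  -0.8 105.1] a [ 0.001  0.001 -0.001]
```

View pics/w3.png

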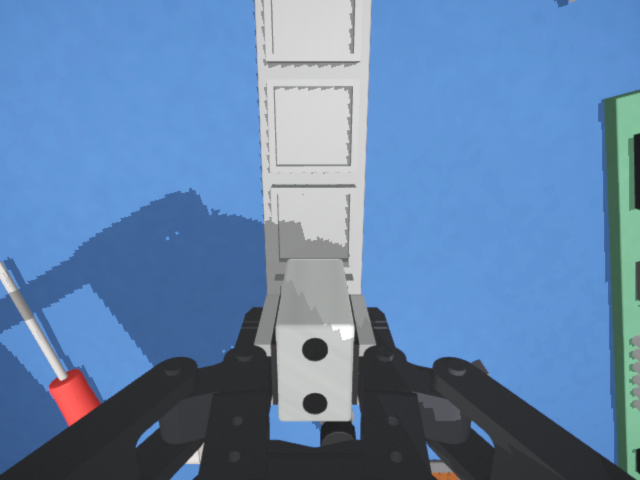

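The clamp block is upright and square in the jaws, above the well next to the wing nut. Placing it.

{"method": "arm_command", "body": {"motion": [{"dx":1,"dy":-1,"dz":35,"ax":0,"ay":0,"az":0},{"dx":1,"dy":-1,"dz":65,"ax":0,"ay":0,"az":0},{"dx":1,"dy":-1,"dz":85,"ax":0,"ay":0,"az":0},{"dx":1,"dy":-1,"dz":97,"ax":0,"ay":0,"az":0},{"dx":1,"dy":-1,"dz":105,"ax":0,"ay":0,"az":0},{"dx":1,"dy":-1,"dz":105,"ax":0,"ay":0,"az":0},{"dx":1,"dy":-1,"dz":105,"ax":0,"ay":0,"az":0}]}}

```text
t: 14.65
ee_pos: [0.5636, 0.1689, 0.0454]
tool_rot: [0.001, 0.793, 0.61, 0.0]
ft_force: [0.5, -0.0, -0.8]
grip_width: 0.0234
```

{"method": "arm_command", "body": {"motion": [{"dx":0,"dy":0,"dz":0,"ax":0,"ay":0,"az":0},{"dx":0,"dy":0,"dz":0,"ax":0,"ay":0,"az":0},{"dx":0,"dy":0,"dz":0,"ax":0,"ay":0,"az":0},{"dx":0,"dy":0,"dz":0,"ax":0,"ay":0,"az":0},{"dx":0,"dy":0,"dz":0,"ax":0,"ay":0,"az":0},{"dx":0,"dy":0,"dz":0,"ax":0,"ay":0,"az":0}], "grip": 85}}

```text
t: 15.4
ee_pos: [0.5636, 0.1689, 0.0454]
tool_rot: [0.001, 0.793, 0.61, 0.0]
ft_force: [0.7, 0.2, -0.2]
grip_width: 0.0851
```

{"method": "arm_command", "body": {"motion": [{"dx":0,"dy":0,"dz":-15,"ax":0,"ay":0,"az":0},{"dx":0,"dy":0,"dz":-45,"ax":0,"ay":0,"az":0},{"dx":0,"dy":0,"dz":-90,"ax":0,"ay":0,"az":0},{"dx":0,"dy":0,"dz":-110,"ax":0,"ay":0,"az":0},{"dx":0,"dy":0,"dz":-110,"ax":0,"ay":0,"az":0}]}}

```text
t: 16.02
ee_pos: [0.5645, 0.1694, 0.158]
tool_rot: [0.002, 0.793, 0.61, 0.002]
ft_force: [-0.1, -0.5, -0.0]
grip_width: 0.0854
```

```bash
python3 -c "
from h import *
go('thumb',.5566,-.232,.15,-14.3)"
```

```text
thumb d [-390.    95.4    8.1] a [ 0.005 -0.001 -0.01 ]
```

{"method": "arm_command", "body": {"motion": [{"dx":-50,"dy":12,"dz":0,"ax":0,"ay":0,"az":0},{"dx":-105,"dy":25,"dz":2,"ax":0,"ay":0,"az":0},{"dx":-160,"dy":39,"dz":4,"ax":0,"ay":0,"az":0},{"dx":-215,"dy":53,"dz":5,"ax":0,"ay":0,"az":0},{"dx":-270,"dy":66,"dz":6,"ax":0.005,"ay":0,"az":-0.01},{"dx":-325,"dy":80,"dz":7,"ax":0.005,"ay":0,"az":-0.01},{"dx":-370,"dy":91,"dz":8,"ax":0.005,"ay":0,"az":-0.01},{"dx":-390,"dy":95,"dz":8,"ax":0.005,"ay":0,"az":-0.01},{"dx":-390,"dy":95,"dz":8,"ax":0.005,"ay":0,"az":-0.01},{"dx":-390,"dy":95,"dz":8,"ax":0.005,"ay":0,"az":-0.01},{"dx":-390,"dy":95,"dz":8,"ax":0.005,"ay":0,"az":-0.01}]}}

```text
t: 17.4
ee_pos: [0.5563, -0.2306, 0.1501]
tool_rot: [-0.0, 0.789, 0.614, 0.001]
ft_force: [-0.3, 0.8, -0.1]
grip_width: 0.0849
```

```bash
cat > chk.py <<'E'
from h import *
im,d=r.capture('top');W=world('top',d);z=W[...,2]
t=(z>.045)&(z<.12)&(W[...,1]>.05)&(W[...,1]<.34)&(W[...,0]>.5)&(W[...,0]<.65)
n,l,st,c=cv2.connectedComponentsWithStats(t.astype(np.uint8))
for i in range(1,n):
    if st[i,4]<40: continue
    P=W[l==i];h=np.percentile(P[:,2],97);Q=P[P[:,2]>h-.006]
    print(st[i,4],np.round(h,3),cv2.minAreaRect((Q[:,:2]*1000).astype(np.float32)))
E
python3 chk.py; python3 -c "
from h import *
go('thumb',.5566,-.232,.043,-14.3)"
```

```text
395 0.067 ((564.2420043945312, 167.9848175048828), (36.28044509887695, 24.04363441467285), 74.97645568847656)
223 0.074 ((547.4458618164062, 104.94962310791016), (44.212867736816406, 6.19027042388916), 74.5375747680664)
thumb d [ -1.3   0.5 107.2] a [ 0.    -0.001  0.001]
```

The clamp block stands in its well (tops at 67 and 74 mm, both centred). Grasping the thumb nut.

{"method": "arm_command", "body": {"motion": [{"dx":-1,"dy":0.5,"dz":40,"ax":0,"ay":0,"az":0},{"dx":-1,"dy":0.5,"dz":75,"ax":0,"ay":0,"az":0},{"dx":-1,"dy":0.5,"dz":98,"ax":0,"ay":0,"az":0},{"dx":-1,"dy":0.5,"dz":107,"ax":0,"ay":0,"az":0},{"dx":-1,"dy":0.5,"dz":107,"ax":0,"ay":0,"az":0},{"dx":-1,"dy":0.5,"dz":107,"ax":0,"ay":0,"az":0}]}}

```text
t: 18.2
ee_pos: [0.5573, -0.2318, 0.0441]
tool_rot: [0.0, 0.789, 0.614, 0.001]
ft_force: [-0.3, -0.5, 0.4]
grip_width: 0.0848
```

{"method": "arm_command", "body": {"motion": [{"dx":0,"dy":0,"dz":0,"ax":0,"ay":0,"az":0},{"dx":0,"dy":0,"dz":0,"ax":0,"ay":0,"az":0},{"dx":0,"dy":0,"dz":0,"ax":0,"ay":0,"az":0},{"dx":0,"dy":0,"dz":0,"ax":0,"ay":0,"az":0},{"dx":0,"dy":0,"dz":0,"ax":0,"ay":0,"az":0},{"dx":0,"dy":0,"dz":0,"ax":0,"ay":0,"az":0},{"dx":0,"dy":0,"dz":0,"ax":0,"ay":0,"az":0},{"dx":0,"dy":0,"dz":0,"ax":0,"ay":0,"az":0}], "grip": 10}}

```text
t: 19.2
ee_pos: [0.5573, -0.2319, 0.0444]
tool_rot: [0.0, 0.789, 0.614, 0.001]
ft_force: [-1.8, 1.1, 5.8]
grip_width: 0.025
```

{"method": "arm_command", "body": {"motion": [{"dx":0,"dy":0,"dz":-20,"ax":0,"ay":0,"az":0},{"dx":0,"dy":0,"dz":-50,"ax":0,"ay":0,"az":0},{"dx":0,"dy":0,"dz":-90,"ax":0,"ay":0,"az":0},{"dx":0,"dy":0,"dz":-110,"ax":0,"ay":0,"az":0},{"dx":0,"dy":0,"dz":-110,"ax":0,"ay":0,"az":0}]}}

```text
t: 19.82
ee_pos: [0.5579, -0.2323, 0.1557]
tool_rot: [0.002, 0.789, 0.614, 0.001]
ft_force: [0.6, 0.4, -1.7]
grip_width: 0.025
```

```bash
python3 -c "
from h import *
print(r.read_state()['grip_width'])
go('well +33',.5805,.2325,.15,-14.8)"
```

```text
0.02503936479371159
well +33 d [456.1 -92.1   5.4] a [ 0.004 -0.     0.01 ]
```

{"method": "arm_command", "body": {"motion": [{"dx":41,"dy":-8,"dz":0,"ax":0,"ay":0,"az":0},{"dx":84,"dy":-17,"dz":1,"ax":0,"ay":0,"az":0},{"dx":128,"dy":-26,"dz":2,"ax":0,"ay":0,"az":0},{"dx":172,"dy":-35,"dz":3,"ax":0,"ay":0,"az":0},{"dx":216,"dy":-44,"dz":4,"ax":0,"ay":0,"az":0},{"dx":260,"dy":-53,"dz":5,"ax":0,"ay":0,"az":0.01},{"dx":304,"dy":-61,"dz":5,"ax":0,"ay":0,"az":0.01},{"dx":348,"dy":-70,"dz":5,"ax":0,"ay":0,"az":0.01},{"dx":392,"dy":-79,"dz":5,"ax":0.004,"ay":0,"az":0.01},{"dx":430,"dy":-87,"dz":5,"ax":0.004,"ay":0,"az":0.01},{"dx":456,"dy":-92,"dz":5,"ax":0.004,"ay":0,"az":0.01},{"dx":456,"dy":-92,"dz":5,"ax":0.004,"ay":0,"az":0.01},{"dx":456,"dy":-92,"dz":5,"ax":0.004,"ay":0,"az":0.01},{"dx":456,"dy":-92,"dz":5,"ax":0.004,"ay":0,"az":0.01}]}}

```text
t: 21.58
ee_pos: [0.5804, 0.2314, 0.15]
tool_rot: [-0.0, 0.792, 0.61, -0.0]
ft_force: [0.1, -0.1, -2.3]
grip_width: 0.025
```

```bash
python3 -c "
from h import *
im,d=r.capture('wrist');save(im,'w4.png')
print(r.read_state()['grip_width'])
go('well +33',.5805,.2325,.045,-14.8)"
```

```text
0.02466984820381165
well +33 d [  1.   -0.3 105.1] a [-0.     0.    -0.001]
```

View pics/w4.png

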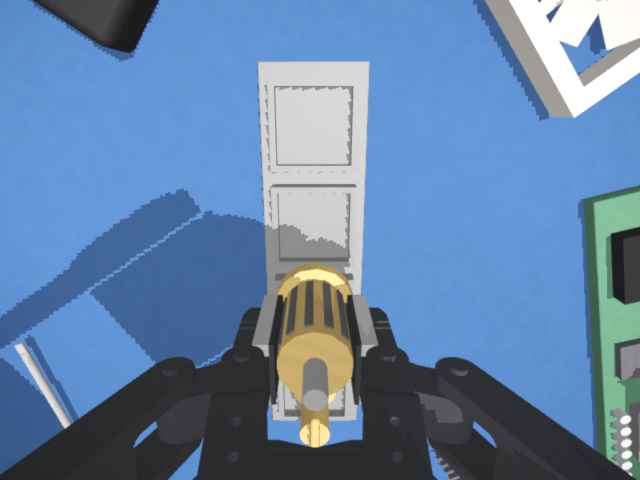

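The thumb nut is upright in the jaws above its well; the two empty wells (315,125 and 315,225) are as expected. Placing it.

{"method": "arm_command", "body": {"motion": [{"dx":1,"dy":0,"dz":35,"ax":0,"ay":0,"az":0},{"dx":1,"dy":0,"dz":65,"ax":0,"ay":0,"az":0},{"dx":1,"dy":0,"dz":85,"ax":0,"ay":0,"az":0},{"dx":1,"dy":0,"dz":97,"ax":0,"ay":0,"az":0},{"dx":1,"dy":0,"dz":105,"ax":0,"ay":0,"az":0},{"dx":1,"dy":0,"dz":105,"ax":0,"ay":0,"az":0},{"dx":1,"dy":0,"dz":105,"ax":0,"ay":0,"az":0}]}}

```text
t: 22.5
ee_pos: [0.5811, 0.2325, 0.0457]
tool_rot: [0.0, 0.792, 0.61, 0.0]
ft_force: [0.3, -0.4, -2.4]
grip_width: 0.025
```

{"method": "arm_command", "body": {"motion": [{"dx":0,"dy":0,"dz":0,"ax":0,"ay":0,"az":0},{"dx":0,"dy":0,"dz":0,"ax":0,"ay":0,"az":0},{"dx":0,"dy":0,"dz":0,"ax":0,"ay":0,"az":0},{"dx":0,"dy":0,"dz":0,"ax":0,"ay":0,"az":0},{"dx":0,"dy":0,"dz":0,"ax":0,"ay":0,"az":0},{"dx":0,"dy":0,"dz":0,"ax":0,"ay":0,"az":0}], "grip": 85}}

```text
t: 23.25
ee_pos: [0.5811, 0.2325, 0.0457]
tool_rot: [0.0, 0.792, 0.61, 0.0]
ft_force: [0.4, 0.1, -0.7]
grip_width: 0.085
```

{"method": "arm_command", "body": {"motion": [{"dx":0,"dy":0,"dz":-15,"ax":0,"ay":0,"az":0},{"dx":0,"dy":0,"dz":-45,"ax":0,"ay":0,"az":0},{"dx":0,"dy":0,"dz":-90,"ax":0,"ay":0,"az":0},{"dx":0,"dy":0,"dz":-110,"ax":0,"ay":0,"az":0},{"dx":0,"dy":0,"dz":-110,"ax":0,"ay":0,"az":0}]}}

```text
t: 23.88
ee_pos: [0.5822, 0.2329, 0.1584]
tool_rot: [0.001, 0.792, 0.61, 0.002]
ft_force: [-0.9, -0.1, 0.5]
grip_width: 0.0854
```

```bash
python3 -c "
from h import *
go('hex',.5415,-.292,.19,-15)"
```

```text
hex d [-517.7   95.2  -32.6] a [ 0.004 -0.003  0.003]
```

{"method": "arm_command", "body": {"motion": [{"dx":-50,"dy":9,"dz":-4,"ax":0,"ay":0,"az":0},{"dx":-105,"dy":19,"dz":-10,"ax":0,"ay":0,"az":0},{"dx":-160,"dy":29,"dz":-16,"ax":0,"ay":0,"az":0},{"dx":-215,"dy":40,"dz":-20,"ax":0,"ay":0,"az":0},{"dx":-270,"dy":50,"dz":-25,"ax":0,"ay":0,"az":0},{"dx":-325,"dy":60,"dz":-30,"ax":0,"ay":0,"az":0},{"dx":-380,"dy":70,"dz":-33,"ax":0,"ay":0,"az":0},{"dx":-435,"dy":80,"dz":-33,"ax":0.004,"ay":-0.003,"az":0},{"dx":-485,"dy":89,"dz":-33,"ax":0.004,"ay":-0.003,"az":0},{"dx":-518,"dy":95,"dz":-33,"ax":0.004,"ay":-0.003,"az":0},{"dx":-518,"dy":95,"dz":-33,"ax":0.004,"ay":-0.003,"az":0},{"dx":-518,"dy":95,"dz":-33,"ax":0.004,"ay":-0.003,"az":0},{"dx":-518,"dy":95,"dz":-33,"ax":0.004,"ay":-0.003,"az":0}]}}

```text
t: 25.5
ee_pos: [0.5413, -0.2911, 0.1903]
tool_rot: [-0.0, 0.792, 0.61, -0.0]
ft_force: [-0.6, 1.2, -0.2]
grip_width: 0.0849
```

```bash
python3 chk.py; python3 look.py w5.png; python3 -c "
from h import *
go('hex',.5415,-.292,.043,-15)"
```

```text
250 0.075 ((581.3436889648438, 230.79574584960938), (7.581784725189209, 7.018054485321045), 2.3992433547973633)
397 0.067 ((564.3543701171875, 168.1494140625), (35.90950012207031, 24.121593475341797), 75.00196838378906)
223 0.074 ((547.5142822265625, 104.97494506835938), (44.34553527832031, 6.0611162185668945), 74.44356536865234)
[ 299  209   37   47 1390] 0.067 ((541.6768798828125, -292.154052734375), (27.30668830871582, 23.54370880126953), 74.82208251953125)
25.6 [ 0.54142449 -0.29125803  0.19044565]
hex d [ -0.7   0.3 147.4] a [-0.     0.     0.004]
```

View pics/w5.png

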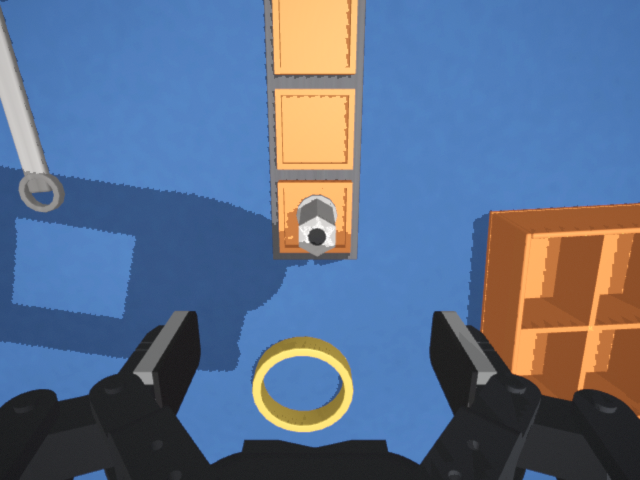

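The three placed parts read well. The hex flats (317,225) face the jaws at about -15°, and the box at the right is clear of them. Grasping.

{"method": "arm_command", "body": {"motion": [{"dx":-0.7,"dy":0.3,"dz":45,"ax":0,"ay":0,"az":0},{"dx":-0.7,"dy":0.3,"dz":90,"ax":0,"ay":0,"az":0},{"dx":-0.7,"dy":0.3,"dz":122,"ax":0,"ay":0,"az":0},{"dx":-0.7,"dy":0.3,"dz":140,"ax":0,"ay":0,"az":0},{"dx":-0.7,"dy":0.3,"dz":147,"ax":0,"ay":0,"az":0},{"dx":-0.7,"dy":0.3,"dz":147,"ax":0,"ay":0,"az":0},{"dx":-0.7,"dy":0.3,"dz":147,"ax":0,"ay":0,"az":0}]}}

```text
t: 26.48
ee_pos: [0.5422, -0.2924, 0.0446]
tool_rot: [0.001, 0.792, 0.61, 0.0]
ft_force: [-0.1, 0.6, 0.8]
grip_width: 0.0849
```

{"method": "arm_command", "body": {"motion": [{"dx":0,"dy":0,"dz":0,"ax":0,"ay":0,"az":0},{"dx":0,"dy":0,"dz":0,"ax":0,"ay":0,"az":0},{"dx":0,"dy":0,"dz":0,"ax":0,"ay":0,"az":0},{"dx":0,"dy":0,"dz":0,"ax":0,"ay":0,"az":0},{"dx":0,"dy":0,"dz":0,"ax":0,"ay":0,"az":0},{"dx":0,"dy":0,"dz":0,"ax":0,"ay":0,"az":0},{"dx":0,"dy":0,"dz":0,"ax":0,"ay":0,"az":0},{"dx":0,"dy":0,"dz":0,"ax":0,"ay":0,"az":0}], "grip": 10}}

```text
t: 27.48
ee_pos: [0.5421, -0.2924, 0.0448]
tool_rot: [0.001, 0.792, 0.61, 0.0]
ft_force: [-2.3, 0.3, 5.6]
grip_width: 0.0235
```

{"method": "arm_command", "body": {"motion": [{"dx":0,"dy":0,"dz":-20,"ax":0,"ay":0,"az":0},{"dx":0,"dy":0,"dz":-50,"ax":0,"ay":0,"az":0},{"dx":0,"dy":0,"dz":-90,"ax":0,"ay":0,"az":0},{"dx":0,"dy":0,"dz":-110,"ax":0,"ay":0,"az":0},{"dx":0,"dy":0,"dz":-110,"ax":0,"ay":0,"az":0}]}}

```text
t: 28.1
ee_pos: [0.543, -0.2929, 0.1572]
tool_rot: [0.003, 0.792, 0.61, 0.001]
ft_force: [0.7, -0.1, -2.6]
grip_width: 0.0233
```

```bash
python3 -c "
from h import *
print(r.read_state()['grip_width'])
go('well +99',.5975,.296,.15,-14.8)"
```

```text
0.02331658642433048
well +99 d [583.3 -97.4   5.7] a [0.005 0.002 0.001]
```

{"method": "arm_command", "body": {"motion": [{"dx":40,"dy":-7,"dz":0,"ax":0,"ay":0,"az":0},{"dx":88,"dy":-15,"dz":1,"ax":0,"ay":0,"az":0},{"dx":136,"dy":-23,"dz":2,"ax":0,"ay":0,"az":0},{"dx":184,"dy":-31,"dz":3,"ax":0,"ay":0,"az":0},{"dx":232,"dy":-39,"dz":4,"ax":0,"ay":0,"az":0},{"dx":280,"dy":-47,"dz":5,"ax":0,"ay":0,"az":0},{"dx":328,"dy":-55,"dz":5,"ax":0,"ay":0,"az":0},{"dx":376,"dy":-63,"dz":5,"ax":0,"ay":0,"az":0},{"dx":424,"dy":-71,"dz":5,"ax":0,"ay":0,"az":0},{"dx":472,"dy":-79,"dz":5,"ax":0.005,"ay":0,"az":0},{"dx":520,"dy":-87,"dz":5,"ax":0.005,"ay":0,"az":0},{"dx":560,"dy":-94,"dz":5,"ax":0.005,"ay":0.002,"az":0},{"dx":583,"dy":-97,"dz":6,"ax":0.005,"ay":0.002,"az":0},{"dx":583,"dy":-97,"dz":6,"ax":0.005,"ay":0.002,"az":0},{"dx":583,"dy":-97,"dz":6,"ax":0.005,"ay":0.002,"az":0},{"dx":583,"dy":-97,"dz":6,"ax":0.005,"ay":0.002,"az":0}]}}

```text
t: 30.1
ee_pos: [0.5977, 0.2944, 0.1496]
tool_rot: [-0.0, 0.792, 0.61, -0.0]
ft_force: [0.7, -0.0, -1.7]
grip_width: 0.0234
```

```bash
python3 -c "
from h import *
im,d=r.capture('wrist');save(im,'w6.png')
print(r.read_state()['grip_width'])
go('well +99',.5975,.296,.0453,-14.8)"
```

```text
0.023586274145868943
well +99 d [  1.4  -0.7 104.4] a [-0.  0. -0.]
```

View pics/w6.png

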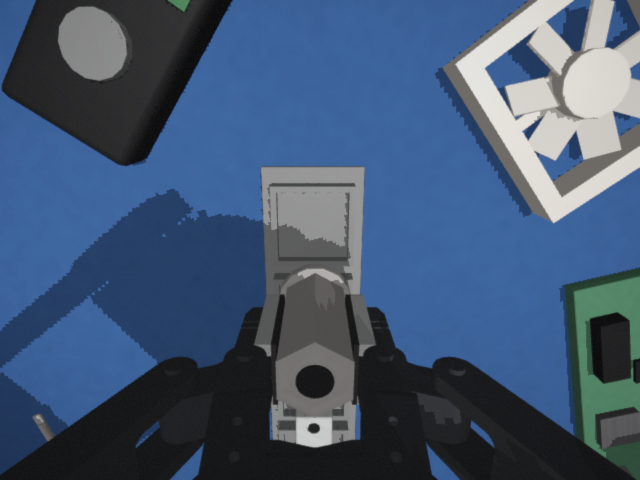

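The hex standoff is upright and square in the jaws above the last (leftmost) well (315,225).

{"method": "arm_command", "body": {"motion": [{"dx":1.4,"dy":-0.7,"dz":35,"ax":0,"ay":0,"az":0},{"dx":1.4,"dy":-0.7,"dz":65,"ax":0,"ay":0,"az":0},{"dx":1.4,"dy":-0.7,"dz":85,"ax":0,"ay":0,"az":0},{"dx":1.4,"dy":-0.7,"dz":97,"ax":0,"ay":0,"az":0},{"dx":1.4,"dy":-0.7,"dz":104.5,"ax":0,"ay":0,"az":0},{"dx":1.4,"dy":-0.7,"dz":104.5,"ax":0,"ay":0,"az":0},{"dx":1.4,"dy":-0.7,"dz":104.5,"ax":0,"ay":0,"az":0}]}}

```text
t: 31.02
ee_pos: [0.5978, 0.2962, 0.0457]
tool_rot: [0.0, 0.792, 0.61, 0.0]
ft_force: [-0.3, 0.5, -2.1]
grip_width: 0.0235
```

{"method": "arm_command", "body": {"motion": [{"dx":0,"dy":0,"dz":0,"ax":0,"ay":0,"az":0},{"dx":0,"dy":0,"dz":0,"ax":0,"ay":0,"az":0},{"dx":0,"dy":0,"dz":0,"ax":0,"ay":0,"az":0},{"dx":0,"dy":0,"dz":0,"ax":0,"ay":0,"az":0},{"dx":0,"dy":0,"dz":0,"ax":0,"ay":0,"az":0},{"dx":0,"dy":0,"dz":0,"ax":0,"ay":0,"az":0}], "grip": 85}}

```text
t: 31.78
ee_pos: [0.5978, 0.2962, 0.0457]
tool_rot: [0.0, 0.792, 0.61, 0.0]
ft_force: [-0.2, -0.0, 0.3]
grip_width: 0.0851
```

{"method": "arm_command", "body": {"motion": [{"dx":0,"dy":0,"dz":-15,"ax":0,"ay":0,"az":0},{"dx":0,"dy":0,"dz":-45,"ax":0,"ay":0,"az":0},{"dx":0,"dy":0,"dz":-90,"ax":0,"ay":0,"az":0},{"dx":0,"dy":0,"dz":-140,"ax":0,"ay":0,"az":0},{"dx":0,"dy":0,"dz":-150,"ax":0,"ay":0,"az":0},{"dx":-60,"dy":0,"dz":-150,"ax":0,"ay":0,"az":0},{"dx":-120,"dy":0,"dz":-150,"ax":0,"ay":0,"az":0},{"dx":-180,"dy":0,"dz":-150,"ax":0,"ay":0,"az":0},{"dx":-240,"dy":0,"dz":-150,"ax":0,"ay":0,"az":0},{"dx":-300,"dy":0,"dz":-150,"ax":0,"ay":0,"az":0},{"dx":-360,"dy":0,"dz":-150,"ax":0,"ay":0,"az":0},{"dx":-420,"dy":0,"dz":-150,"ax":0,"ay":0,"az":0},{"dx":-450,"dy":0,"dz":-150,"ax":0,"ay":0,"az":0},{"dx":-450,"dy":0,"dz":-150,"ax":0,"ay":0,"az":0},{"dx":-450,"dy":0,"dz":-150,"ax":0,"ay":0,"az":0}]}}

```text
t: 33.65
ee_pos: [0.4825, -0.1386, 0.1956]
tool_rot: [0.0, 0.793, 0.61, 0.0]
ft_force: [0.1, 1.3, -0.1]
grip_width: 0.0851
```

```bash
python3 chk.py; python3 -c "
from h import *
im,d=r.capture('top');save(cv2.resize(im[140:340,90:540],None,fx=1.75,fy=1.75),'t3.png')
print(r.read_state()['t'])"
```

```text
295 0.069 ((598.559326171875, 295.21771240234375), (25.803443908691406, 24.1606502532959), 16.448753356933594)
251 0.075 ((581.4453125, 230.80670166015625), (7.275804042816162, 7.027436256408691), 12.681734085083008)
399 0.067 ((564.4057006835938, 168.21543884277344), (36.349212646484375, 24.027151107788086), 75.126220703125)
221 0.074 ((547.3833618164062, 104.42827606201172), (44.76051712036133, 6.067282199859619), 74.50801849365234)
33.75
```

View pics/t3.png

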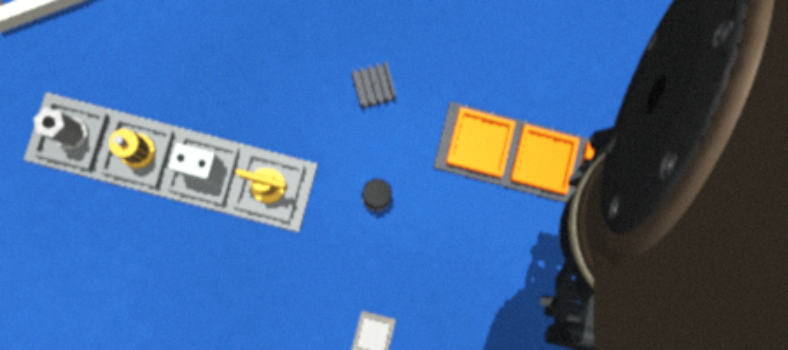

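The rack now holds, from left to right, hex (50,125), thumb (125,148), clamp (195,165) and wing (265,185). All are upright at the right heights, and the robot is clear.

```bash
python3 -c "
from plant import r
print(r.sign_off())"
```

```text
the job is handed in; nothing more can be done
None
```

All four parts are in the grey rack in reverse order, and the job is handed in at about 34 s of the 122 s limit. From left to right the wells now hold the hex standoff, thumb nut, clamp block and wing nut.

- **Final check:** The last top-camera picture and depth reading show each part upright and within about 2 mm of its well centre. Measured tops were 69, 75, 67 and 74 mm against the expected 66, 74, 64 and 72 mm. The same camera read 1–3 mm high on the parts in the cups too.
- **Handling:** Nothing was tipped. The highest force reading at the end of any move was about 6 N, and the gripper was clear of everything at sign-off.
- **Refused call:** My first move call was rejected and moved nothing. I resent it as a single row with all six fields filled in, and it went through.
- **Disagreements:** On the rack position the wrist and top cameras differed by about 2 mm, well inside the clearance in the wells. No check failed.

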